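# Ring the call bell and hold up the sample carrier

### The arm

A 7-joint arm with a two-finger parallel gripper is mounted at the origin on the work surface. World frame = base frame: x ahead of the robot, y to its left, z up, the work surface at z = 0. Lengths are in m, angles in rad, forces in N, time in s.
With the tool pointing down it reaches from about 0.425 to 0.925 m from the base axis. Payload 6.8 kg.
Tool frame: the origin (TCP) lies on the centre line of the jaws, within the pads' length; the fingertips stand 25 mm ahead of it and the grasp point (between the pads) lies 6 mm ahead of it; z points along the fingers, y is the line along which they close (so a half turn about z gives the same grasp; the last joint's range is limited). The gripper opens to 85 mm and grips with 20 to 120 N. Pads are 22 mm wide; open, the fingers measure 114 mm over their backs; the gripper's body (76 mm by 85 mm) begins 54 mm behind the grasp point. The pads swing forward as they close: fully open they stand 13 mm farther back than shut.
Start: joints at [-1.253, 0.477, 0.022, 1.555, -0.011, 1.109, -0.083], TCP at [0.279, 0.615, 0.256] pointing down, gripper open.
Joint ranges: [-2.96, 2.96], [-0.34, 2.1], [-1.41, 1.46], [0.24, 2.44], [-1.37, 4.51], [0.17, 1.92], [-2.96, 2.96]. Speed limits (rad/s): [2.39, 2.39, 3.14, 3.14, 3.14, 3.14, 3.14].

### API

Orientations are given as a rotation vector (axis times angle).
In Python, from bench import status, imaging, workorder gives the robot as it stands.
- The arm moves only by the tool send_rows, never from a script. Its argument "steps" is a list of rows, each an object of numbers: "dx", "dy", "dz": the shift along the tool's x, y, z in cm; "yaw": the turn about the tool's z in degrees; "gripper": the opening, from 0 (shut) to 1 (fully open). A call has 1 to 5 rows; each row is the pose to reach, as a shift and turn from the pose commanded when the call began, along the tool's axes at that moment; what a row does not reach only later rows make up. A row lasts 1/8 s, in which the tool goes at most 62.5 mm and 10.7 degrees, less where a joint would pass 70% of its speed; a pose out of reach is approached as far as the arm can. A call with a gripper value outside its range is refused whole. The fingers move at their own pace and stop on an object; "force" is the grip in N (left out, the last holds). Time passes only in rows, so rows that repeat a pose let the fingers close. It gives the time, the measured TCP pose, the force, the opening and the grip force at its end, in the units of the state.
- status.get_obs(): the state, without advancing time (a new reading comes with each control period).
- imaging.grab_frame(name): name is "scene" or "top"; returns a dict with "color" (384x512x3 uint8, red, green, blue), "depth" (384x512 float32, m along the optical axis (not along the pixel's ray), 0 where there is no reading), "K" (3x3 intrinsics, pixels), "R" (3x3) and "t" (3): a world point X has camera coordinates R X + t. Camera axes: x right, y down, z forward; pixel columns grow to the right and rows downward; lengths in m; the calibration is good to about 2 mm. A picture is of the moment at which its call begins.
- workorder.hand_in(): hands the job in; it is judged then, once.
The state is a dict: "clock": time; "joints": joint angles; "qvel": joint speeds; "tau": joint torques, N m; "tcp_pos": TCP position; "orientation": TCP orientation; "contact_force": force on the tool from outside, world axes, zero at the start; "moment": the same for the moment, N m; "grip_width": finger opening in m; "gripper_force": force on a finger pad.
Only numpy, scipy, OpenCV 4.12 (cv2) and the standard library are available. Lean on these libraries where they do the work, as an engineer would, in place of code of your own. Each camera call takes 0.05 s, during which the arm holds its last target. There are 200 camera calls.

### The job

Call for the collection of the food samples: press the plunger of the call bell fully down to its stop and let it up again, then take the carrier with the two sample pots by its wooden handle bar and lift it about 10 cm or more clear of the bench. Keep it level all the way, with both pots standing in it, and leave the bowl, jar and spoon where they are. Finish still holding the carrier up, steady and level, in the gripper: do not put it down or let go.

Things in the scene. Friction and masses are not known exactly. Their poses are not given: they have to be found in the camera images.
- carrier: open sheet-metal carrier, loose on the bench: tray 160 (x) by 260 (y) mm, rim 16 mm high, walls and floor 4 mm; an upright 22 mm wide in the middle of each short side (y = +-123.5 mm) holds a wooden handle bar over the tray. 0.40 kg empty, 0.7 kg with the pots, balanced within some 15 mm of the bar's middle. Origin at the centre of its underside, z up, y along the bar
- carrier_grip (a point): middle of the wooden handle bar, 135 mm above the carrier's underside; the bar is 16 mm wide (x) by 18 mm high (z) and runs 252 mm along the carrier's y, free between the uprights; it stands 70 mm above the pots' lids. Axes as the carrier's
- pot_a: lidded round steel sample pot, a solid piece, 72 mm across and 66 mm tall with the lid's knob, about 0.14 kg (weight varies by a third), standing loose on the carrier's floor about 60 mm towards +y of the carrier; origin at the centre of its underside, z up
- pot_b: lidded round steel sample pot, a solid piece, 72 mm across and 66 mm tall with the lid's knob, about 0.14 kg (weight varies by a third), standing loose on the carrier's floor about 60 mm towards -y of the carrier; origin at the centre of its underside, z up
- bell: call bell screwed to the bench, so that it does not move: black foot 84 mm across, steel dome 76 mm across up to 48 mm high, with a plunger in the middle of the top. It is to the left or to the right of the carrier. Origin at the centre of its underside, z up
- bell_top (a point): centre of the top face of the bell's plunger head (a steel disc 20 mm across, 6 mm thick), 66 mm above the bench when up, 58 mm at its stop; it moves with the plunger
- bell_plunger (a joint): travel of the bell's plunger in m: 0 up, 0.008 fully down at its stop. A spring pushes it up: about 2 N to start it, about 5.5 N at the stop; it comes up by itself
- bowl: bystander: empty round metal mixing bowl, 130 mm across and 65 mm high, loose, on the other side of the carrier from the bell; origin at the centre of its underside
- jar: bystander: glass seasoning jar with a metal cap, 56 mm across and 110 mm tall, loose, beyond the carrier; origin at the centre of its underside
- spoon: bystander: spoon 190 mm long lying on the bench beyond the carrier, loose; origin under its middle, x along it
Mind the look-alikes: they are no part of the job. Leave any purple look-alike of the pot_b alone. What is shaped like the pot_a but pink is not meant.

How it is judged:
By the outcome, as a careful person would: the job done as asked, in the order asked, and still so for the second after the job is handed in, while the arm keeps its last pose, push and grip.
It also fails if it takes over 45 s, if anything falls off the work surface, if the arm or the gripper's body presses on something with over 40 N, if the wrist force passes 120 N, or if a joint passes its speed limit or range.

## Working session

There is one attempt and no reset: what is moved stays moved. The work goes in short steps, Python scripts to look and compute and a tool call to move; the robot and the scene stay as the last step left them, time stands still between calls to the robot, and variables do not carry over. Pictures are saved under pics/ and viewed, at most 10 in all, crops included, and the job is handed in when it is done.

Besides the shell and the picture viewer there is one more tool, called by a JSON object that holds its "op" and its "data". send_rows: Moves the arm, as the interface text tells. Its arguments: {"type":"object","properties":{"steps":{"type":"array"},"force":{"type":"number"}},"required":["steps"]}

```bash
mkdir -p pics
python3 - <<'E'
from bench import status, imaging
import cv2, numpy as np
o=status.get_obs(); print({k:np.round(v,3) for k,v in o.items()})
for n in("top","scene"):
    f=imaging.grab_frame(n); np.savez(n+'0.npz',**f); cv2.imwrite(f'pics/{n}0.png',f['color'][:,:,::-1]); print(n,f['K'],f['R'].round(3),f['t'].round(3))
E
```

```text
{'clock': np.float64(0.0), 'joints': array([-1.253,  0.478,  0.022,  1.556, -0.012,  1.109, -0.083]), 'qvel': array([-0.   , -0.002, -0.   ,  0.002, -0.001,  0.002,  0.001]), 'tau': array([-1.0000e-03, -5.9644e+01,  1.6080e+00, -2.8122e+01,  1.3000e-02,
        9.0000e-03,  0.0000e+00]), 'tcp_pos': array([0.279, 0.614, 0.255]), 'orientation': array([-6.64e-01, -3.07e+00,  3.00e-03]), 'contact_force': array([-0.138,  0.024, -0.91 ]), 'moment': array([ 0.018, -0.037,  0.016]), 'gripper_force': np.float64(0.0), 'grip_width': np.float64(0.085)}
top [[500.02933162   0.         258.90688739]
 [  0.         500.02933162 187.9318613 ]
 [  0.           0.           1.        ]] [[ 0.004 -1.     0.005]
 [-0.99  -0.005 -0.14 ]
 [ 0.14  -0.004 -0.99 ]] [0.004 0.573 1.433]
scene [[376.22093778   0.         246.98383297]
 [  0.         376.22093778 196.29167499]
 [  0.           0.           1.        ]] [[ 0.321  0.947  0.015]
 [ 0.766 -0.25  -0.593]
 [-0.557  0.201 -0.805]] [-0.183 -0.354  1.434]
```

View pics/top0.png

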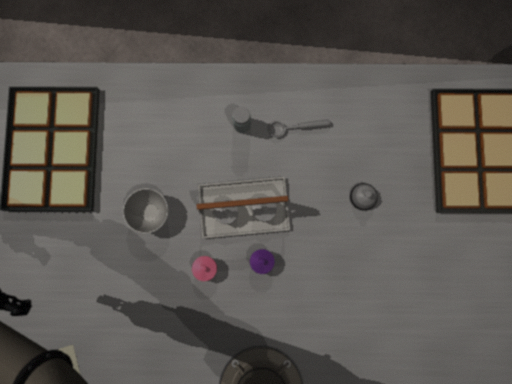

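View pics/scene0.png

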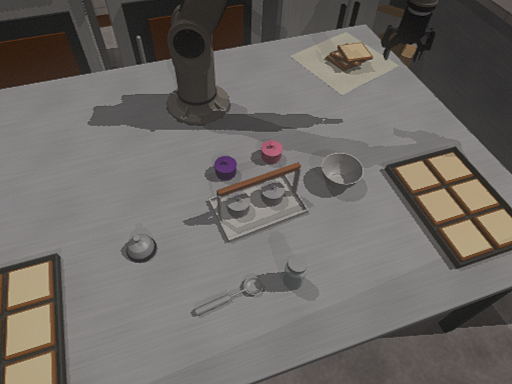

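The top view shows the bell at about (364,196), the carrier bar from (199,205) to (287,198), the bowl at (147,211), and pink and purple look-alikes at (204,268) and (262,261). The scene view shows the bell at (140,245) and the bar from (219,188) to (300,170).

```bash
cat > h.py <<'E'
import numpy as np, cv2
def ray(f,uv,z):
    uv=np.atleast_2d(uv).astype(float); d=np.c_[uv,np.ones(len(uv))]@np.linalg.inv(f['K']).T@f['R']; c=-f['R'].T@f['t']
    return c+d*((z-c[2])/d[:,2])[:,None]
def pts(f,m):
    v,u=np.nonzero(m&(f['depth']>0)); z=f['depth'][v,u]
    return (np.c_[u,v,np.ones(len(u))]@np.linalg.inv(f['K']).T*z[:,None]-f['t'])@f['R']
E
python3 - <<'E'
from h import *
for n,box,bb in(("top",(190,185,300,220),(340,175,390,220)),("scene",(205,155,310,205),(115,222,165,268))):
    f=dict(np.load(n+'0.npz')); c=f['color'].astype(int)
    print(n,'cam',-f['R'].T@f['t'])
    def win(b):
        m=np.zeros(c.shape[:2],bool); m[b[1]:b[3],b[0]:b[2]]=1; return m
    m=win(box)&(c[...,0]>1.6*c[...,2])&(c[...,0]>50)
    v,u=np.nonzero(m); r=cv2.minAreaRect(np.c_[u,v].astype(np.float32)); bp=cv2.boxPoints(r)
    print('bar',m.sum(),r,'\n',ray(f,bp,.140).round(4),ray(f,[r[0]],.140))
    p=pts(f,m); print('bar depth pts med',np.median(p,0),np.percentile(p,[2,98],0))
    t=p[p[:,2]>.13]; w=cv2.minAreaRect((t[:,:2]*1000).astype(np.float32)); print('rect mm',w)
    p=pts(f,win(bb)); hi=p[p[:,2]>.054]; print('bell top',len(hi),hi.mean(0),hi.max(0)-hi.min(0),hi[:,2].max())
    s=p[(p[:,2]>.012)]; print('dome',len(s),(s.max(0)+s.min(0))/2,s.max(0)-s.min(0))
    dk=win(bb)&(c.sum(2)<110); v,u=np.nonzero(dk)
    e=cv2.minEnclosingCircle(np.c_[u,v].astype(np.float32)); print('foot',dk.sum(),e,ray(f,[e[0]],.008))
    cv2.imwrite(f'pics/b_{n}.png',cv2.resize(f['color'][bb[1]:bb[3],bb[0]:bb[2],::-1],None,fx=7,fy=7,interpolation=0))
E
python3 -c "
import cv2,numpy as np
a=cv2.imread('pics/b_top.png');b=cv2.imread('pics/b_scene.png');h=max(a.shape[0],b.shape[0])
p=lambda i:cv2.copyMakeBorder(i,0,h-i.shape[0],0,10,0)
cv2.imwrite('pics/bells.png',np.hstack([p(a),p(b)]))"
```

```text
top cam [0.36665566 0.0130266  1.49880469]
bar 487 ((242.01756286621094, 202.18658447265625), (5.879897117614746, 90.72845458984375), 84.623291015625) 
 [[ 0.5149  0.1769  0.14  ]
 [ 0.5395 -0.0699  0.14  ]
 [ 0.5233 -0.0714  0.14  ]
 [ 0.4989  0.1751  0.14  ]] [[0.51910526 0.05286924 0.14      ]]
bar depth pts med [0.51898767 0.05289078 0.14351662] [[ 0.50307597 -0.06699025  0.13215458]
 [ 0.53363385  0.17217355  0.14964001]]
rect mm ((519.2979736328125, 52.72679138183594), (15.449734687805176, 247.02297973632812), 5.459632396697998)
bell top 37 [ 0.55491444 -0.3065149   0.06641286] [0.01750298 0.01911447 0.01066966] 0.07206855738081308
dome 510 [ 0.54793983 -0.30581809  0.04204233] [0.09061872 0.07763662 0.06005246]
foot 20 ((361.5, 202.5), 11.068072319030762) [[ 0.53464532 -0.30188236  0.008     ]]
scene cam [ 1.12951329 -0.20357748  0.94766912]
bar 548 ((258.8505859375, 179.02479553222656), (6.921937465667725, 86.94750213623047), 71.1139144897461) 
 [[ 0.5245 -0.0727  0.14  ]
 [ 0.5     0.1792  0.14  ]
 [ 0.5247  0.1754  0.14  ]
 [ 0.5474 -0.073   0.14  ]] [[0.52460196 0.04838312 0.14      ]]
bar depth pts med [0.52481816 0.04823029 0.14247798] [[ 0.50868046 -0.06729323  0.1314599 ]
 [ 0.53896613  0.16963615  0.14613552]]
rect mm ((522.001953125, 50.83984375), (17.44819450378418, 249.5936737060547), 5.405442714691162)
bell top 41 [ 0.55743101 -0.31024606  0.06551344] [0.01813626 0.01766089 0.01116127] 0.0703938438260879
dome 552 [ 0.5600241  -0.31065253  0.04166268] [0.06652857 0.07442864 0.05746233]
foot 2 ((155.0, 244.5), 0.5001000165939331) [[ 0.55836556 -0.26978741  0.008     ]]
```

View pics/bells.png

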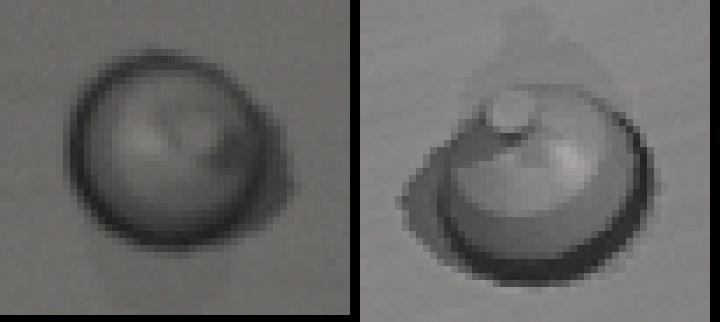

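The crop shows the bell's plunger head in both views, at about (190,130) in the left crop and (510,110) in the right. Depth puts its top at z = 0.066, as given, at about (0.556, -0.308). The bar centre is about (0.521, 0.052), with the bar turned 5.4° from world y, and its length and height match the sizes given.

```bash
cat > d.py <<'E'
import sys, numpy as np
from bench import status
from scipy.spatial.transform import Rotation as Ro
o=status.get_obs(); R=Ro.from_rotvec(o['orientation']).as_matrix()
t=np.array(list(map(float,sys.argv[1:4]))); print('t',o['clock'].round(2),'tcp',np.array(o['tcp_pos']).round(4),'z',R[:,2].round(3))
y=np.degrees(np.arctan2(R[1,1],R[0,1])); print('d cm',((t-o['tcp_pos'])@R*100).round(2),'yaw',(y-5.4).round(2),'F',o['contact_force'].round(2),'w',o['grip_width'],o['gripper_force'])
E
python3 d.py .55 .25 .256
```

```text
Traceback (most recent call last):
  File "d.py", line 5, in <module>
    t=np.array(list(map(float,sys.argv[1:4]))); print('t',o['clock'].round(2),'tcp',np.array(o['tcp_pos']).round(4),'z',R[:,2].round(3))
                                                          ^^^^^^^^^^^^^^^^
AttributeError: 'float' object has no attribute 'round'
```

{"op": "send_rows", "data": {"steps": [{"dx": -5.6, "dy": -2.6, "dz": 0, "yaw": 10, "gripper": 0}, {"dx": -11.2, "dy": -5.2, "dz": 0, "yaw": 20, "gripper": 0}, {"dx": -16.8, "dy": -7.8, "dz": 0, "yaw": 30, "gripper": 0}, {"dx": -22.4, "dy": -10.4, "dz": 0, "yaw": 40, "gripper": 0}, {"dx": -28, "dy": -13, "dz": 0, "yaw": 50, "gripper": 0}]}}

```text
clock: 0.72
tcp_pos: [0.481, 0.3789, 0.2561]
orientation: [-1.906, -2.497, 0.0]
contact_force: [0.6, 0.2, 0.0]
grip_width: -0.0001
gripper_force: 0.0
```

```bash
python3 d.py .556 -.308 .2
```

```text
Traceback (most recent call last):
  File "d.py", line 5, in <module>
    t=np.array(list(map(float,sys.argv[1:4]))); print('t',o['clock'].round(2),'tcp',np.array(o['tcp_pos']).round(4),'z',R[:,2].round(3))
                                                          ^^^^^^^^^^^^^^^^
AttributeError: 'float' object has no attribute 'round'
```

```bash
sed -i "s/o\['clock'\].round(2)/round(float(o['clock']),2)/; s/(y-5.4).round(2)/round(float(y-5.4),2)/" d.py; python3 d.py .556 -.308 .2
```

```text
t 0.72 tcp [0.481  0.3789 0.2561] z [-0. -0. -1.]
d cm [-68.24 -10.86   5.62] yaw 9.88 F [0.63 0.19 0.02] w -5.3063715237852604e-05 0.0
```

{"op": "send_rows", "data": {"steps": [{"dx": -6, "dy": -0.8}, {"dx": -12, "dy": -1.6}, {"dx": -18, "dy": -2.4}, {"dx": -24, "dy": -3.2}, {"dx": -30, "dy": -4}]}}

```text
validation failed for argument at $.st...
```

{"op": "send_rows", "data": {"steps": [{"dx": -6, "dy": -0.9}, {"dx": -12, "dy": -1.8}, {"dx": -18, "dy": -2.7}, {"dx": -24, "dy": -3.6}, {"dx": -30, "dy": -4.5}]}}

```text
validation failed for argument at $.st...
```

```bash
python3 d.py .556 -.308 .11
```

```text
t 0.72 tcp [0.481  0.3789 0.2561] z [-0. -0. -1.]
d cm [-68.24 -10.86  14.62] yaw 9.88 F [0.63 0.19 0.02] w -5.3063715237852604e-05 0.0
```

{"op": "send_rows", "data": {"steps": [{"dx": -6, "dy": -0.8, "dz": 0, "yaw": 0, "gripper": 0}, {"dx": -12, "dy": -1.6, "dz": 0, "yaw": 0, "gripper": 0}, {"dx": -18, "dy": -2.4, "dz": 0, "yaw": 0, "gripper": 0}, {"dx": -24, "dy": -3.2, "dz": 0, "yaw": 0, "gripper": 0}, {"dx": -30, "dy": -4, "dz": 0, "yaw": 0, "gripper": 0}]}}

```text
clock: 1.35
tcp_pos: [0.5221, 0.0791, 0.2562]
orientation: [-1.899, -2.503, -0.0]
contact_force: [0.7, 0.6, 0.2]
grip_width: -0.0002
gripper_force: 0.0
```

```bash
python3 d.py .556 -.308 .11
```

```text
t 1.35 tcp [0.5221 0.0791 0.2562] z [-0.  0. -1.]
d cm [-38.19  -7.15  14.61] yaw 10.22 F [0.72 0.63 0.23] w -0.00016717117722369777 0.0
```

{"op": "send_rows", "data": {"steps": [{"dx": -6, "dy": -1.1, "dz": 0, "yaw": 0, "gripper": 0}, {"dx": -12, "dy": -2.2, "dz": 0, "yaw": 0, "gripper": 0}, {"dx": -18, "dy": -3.3, "dz": 0, "yaw": 0, "gripper": 0}, {"dx": -24, "dy": -4.4, "dz": 0, "yaw": 0, "gripper": 0}, {"dx": -30, "dy": -5.5, "dz": 0, "yaw": 0, "gripper": 0}]}}

```text
clock: 1.98
tcp_pos: [0.5499, -0.2244, 0.2561]
orientation: [-1.898, -2.503, -0.0]
contact_force: [0.6, 1.0, 0.7]
grip_width: 0.0001
gripper_force: 0.0
```

{"op": "send_rows", "data": {"steps": [{"dx": -4, "dy": -0.8, "dz": 4, "yaw": 0, "gripper": 0}, {"dx": -8, "dy": -1.6, "dz": 8, "yaw": 0, "gripper": 0}, {"dx": -8, "dy": -1.6, "dz": 12, "yaw": 0, "gripper": 0}, {"dx": -8, "dy": -1.6, "dz": 14, "yaw": 0, "gripper": 0}, {"dx": -8, "dy": -1.6, "dz": 14, "yaw": 0, "gripper": 0}]}}

```text
clock: 2.6
tcp_pos: [0.5556, -0.3029, 0.1151]
orientation: [-1.896, -2.501, 0.001]
contact_force: [1.0, 0.8, 1.1]
grip_width: -0.0004
gripper_force: 0.0
```

```bash
python3 d.py .556 -.308 .083
python3 - <<'E'
from h import *
from bench import imaging
out=[]
for n,b in(("top",(330,150,400,220)),("scene",(95,190,185,280))):
    f=imaging.grab_frame(n); out.append(cv2.resize(f['color'][b[1]:b[3],b[0]:b[2],::-1],(390,390),interpolation=2))
cv2.imwrite('pics/press.png',np.hstack(out))
E
```

```text
t 2.6 tcp [ 0.5556 -0.3029  0.1151] z [-0.003  0.001 -1.   ]
d cm [-0.51 -0.09  3.21] yaw 10.26 F [1.   0.82 1.08] w -0.0003609897647812256 0.0
```

View pics/press.png

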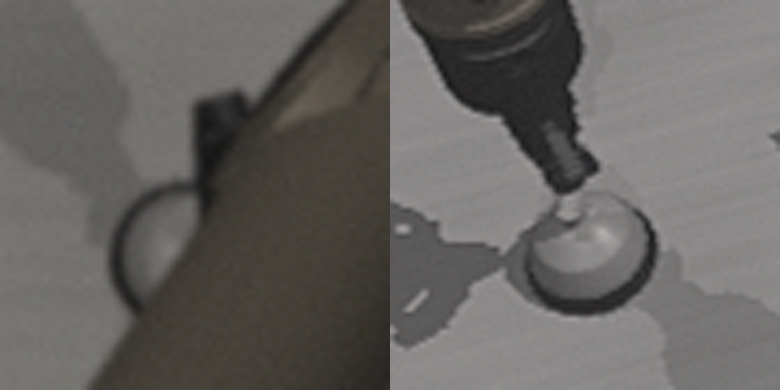

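The right half shows the closed fingertips, at about (575,185), directly above the plunger at (570,205). Next I press.

{"op": "send_rows", "data": {"steps": [{"dx": -0.4, "dy": 0, "dz": 1, "yaw": 0, "gripper": 0}, {"dx": -0.4, "dy": 0, "dz": 2, "yaw": 0, "gripper": 0}, {"dx": -0.4, "dy": 0, "dz": 2.6, "yaw": 0, "gripper": 0}, {"dx": -0.4, "dy": 0, "dz": 2.9, "yaw": 0, "gripper": 0}, {"dx": -0.4, "dy": 0, "dz": 2.9, "yaw": 0, "gripper": 0}]}}

```text
clock: 3.32
tcp_pos: [0.557, -0.3078, 0.0873]
orientation: [-1.899, -2.502, -0.0]
contact_force: [-1.5, 1.8, 2.7]
grip_width: 0.0003
gripper_force: 1.7
```

{"op": "send_rows", "data": {"steps": [{"dx": 0, "dy": 0, "dz": 0.1, "yaw": 0, "gripper": 0}, {"dx": 0, "dy": 0, "dz": 0.2, "yaw": 0, "gripper": 0}, {"dx": 0, "dy": 0, "dz": 0.2, "yaw": 0, "gripper": 0}]}}

```text
clock: 3.7
tcp_pos: [0.557, -0.3078, 0.0853]
orientation: [-1.899, -2.502, -0.0]
contact_force: [-1.4, 2.7, 4.3]
grip_width: 0.0
gripper_force: 2.1
```

{"op": "send_rows", "data": {"steps": [{"dx": 0, "dy": 0, "dz": 0.1, "yaw": 0, "gripper": 0}, {"dx": 0, "dy": 0, "dz": 0.2, "yaw": 0, "gripper": 0}, {"dx": 0, "dy": 0, "dz": 0.2, "yaw": 0, "gripper": 0}]}}

```text
clock: 4.08
tcp_pos: [0.557, -0.3078, 0.0832]
orientation: [-1.899, -2.502, -0.0]
contact_force: [-2.4, 2.6, 5.1]
grip_width: -0.0002
gripper_force: 2.6
```

{"op": "send_rows", "data": {"steps": [{"dx": 0, "dy": 0, "dz": 0.1, "yaw": 0, "gripper": 0}, {"dx": 0, "dy": 0, "dz": 0.1, "yaw": 0, "gripper": 0}]}}

```text
clock: 4.32
tcp_pos: [0.5571, -0.3078, 0.0831]
orientation: [-1.899, -2.502, -0.001]
contact_force: [-4.3, 4.4, 12.1]
grip_width: -0.0
gripper_force: 6.1
```

The tool moved only 0.1 mm for a 1 mm command and the force jumped to 12 N, so the plunger is at its stop. I'll nudge slightly, then release straight up.

{"op": "send_rows", "data": {"steps": [{"dx": 0, "dy": 0, "dz": 0.05, "yaw": 0, "gripper": 0}, {"dx": 0, "dy": 0, "dz": 0.05, "yaw": 0, "gripper": 0}, {"dx": 0, "dy": 0, "dz": -1, "yaw": 0, "gripper": 0}, {"dx": 0, "dy": 0, "dz": -3, "yaw": 0, "gripper": 0}, {"dx": 0, "dy": 0, "dz": -8, "yaw": 0, "gripper": 0}]}}

```text
clock: 4.95
tcp_pos: [0.5562, -0.3074, 0.1617]
orientation: [-1.897, -2.5, 0.002]
contact_force: [1.0, -0.1, 1.7]
grip_width: -0.0
gripper_force: 0.0
```

{"op": "send_rows", "data": {"steps": [{"dx": 0, "dy": 0, "dz": -5, "yaw": 0, "gripper": 0}, {"dx": 0, "dy": 0, "dz": -10, "yaw": 0, "gripper": 0}, {"dx": 0, "dy": 0, "dz": -12, "yaw": 5, "gripper": 1}, {"dx": 0, "dy": 0, "dz": -12, "yaw": 10.2, "gripper": 1}, {"dx": 0, "dy": 0, "dz": -12, "yaw": 10.2, "gripper": 1}]}}

```text
clock: 5.58
tcp_pos: [0.5574, -0.3082, 0.2832]
orientation: [2.113, 2.323, 0.0]
contact_force: [0.9, 0.0, -0.3]
grip_width: 0.0547
gripper_force: 0.0
```

```bash
python3 d.py .521 .052 .27
python3 - <<'E'
from h import *
from bench import imaging
for n,b in(("top",(340,175,390,220)),("scene",(115,222,165,268))):
    f=imaging.grab_frame(n); m=np.zeros((384,512),bool); m[b[1]:b[3],b[0]:b[2]]=1
    p=pts(f,m); hi=p[(p[:,2]>.054)&(p[:,2]<.09)]; print(len(hi),hi.mean(0) if len(hi) else '')
E
```

```text
t 5.58 tcp [ 0.5574 -0.3082  0.2832] z [ 0.001 -0.001 -1.   ]
d cm [36.21 -0.21  1.28] yaw 0.04 F [ 0.91  0.05 -0.28] w 0.054697284465808814 0.0
37 [ 0.55495948 -0.30659363  0.06605552]
41 [ 0.55738734 -0.31025261  0.06544772]
```

{"op": "send_rows", "data": {"steps": [{"dx": 6, "dy": 0, "dz": 0, "yaw": 0, "gripper": 1}, {"dx": 12, "dy": -0.1, "dz": 0, "yaw": 0, "gripper": 1}, {"dx": 18, "dy": -0.1, "dz": 0, "yaw": 0, "gripper": 1}, {"dx": 24, "dy": -0.2, "dz": 0, "yaw": 0, "gripper": 1}, {"dx": 30, "dy": -0.2, "dz": 0, "yaw": 0, "gripper": 1}]}}

```text
clock: 6.3
tcp_pos: [0.5265, -0.0077, 0.2823]
orientation: [2.113, 2.325, 0.0]
contact_force: [0.7, -0.4, 0.6]
grip_width: 0.0856
gripper_force: 0.0
```

{"op": "send_rows", "data": {"steps": [{"dx": 5, "dy": 0, "dz": 0, "yaw": 0, "gripper": 1}, {"dx": 6.2, "dy": 0, "dz": 3, "yaw": 0, "gripper": 1}, {"dx": 6.2, "dy": 0, "dz": 6, "yaw": 0, "gripper": 1}, {"dx": 6.2, "dy": 0, "dz": 7, "yaw": 0, "gripper": 1}, {"dx": 6.2, "dy": 0, "dz": 7, "yaw": 0, "gripper": 1}]}}

```text
clock: 6.92
tcp_pos: [0.521, 0.0518, 0.2122]
orientation: [-2.114, -2.323, 0.002]
contact_force: [0.2, 0.1, 0.6]
grip_width: 0.0855
gripper_force: 0.0
```

```bash
python3 d.py .521 .052 .14
python3 - <<'E'
from h import *
from bench import imaging
f=imaging.grab_frame("scene"); np.savez('s1.npz',**f)
cv2.imwrite('pics/over.png',cv2.resize(f['color'][60:240,160:380,::-1],None,fx=3,fy=3,interpolation=2))
E
```

```text
t 6.92 tcp [0.521  0.0518 0.2122] z [-0.001 -0.001 -1.   ]
d cm [0.03 0.01 7.22] yaw -0.01 F [0.16 0.13 0.64] w 0.08547492744331572 0.0
```

View pics/over.png

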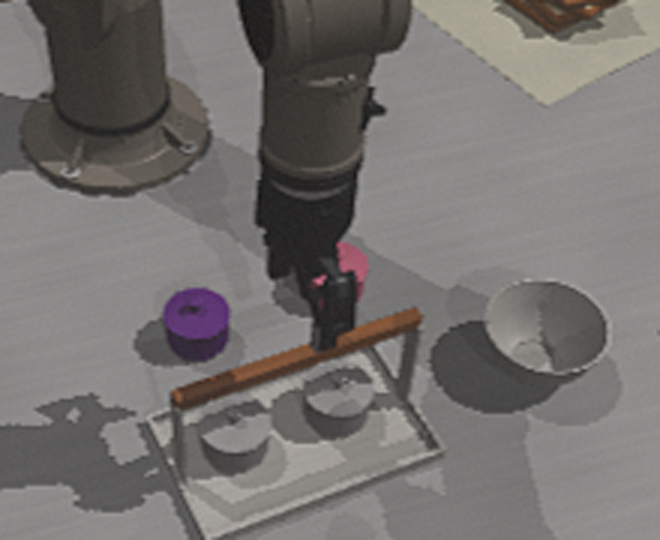

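The picture shows the open fingers at about (335,300), above the middle of the bar, which runs from (175,395) to (418,318). Both pots are standing and nothing is in the way, so I descend and grip.

{"op": "send_rows", "data": {"steps": [{"dx": 0, "dy": 0, "dz": 2.5, "yaw": 0, "gripper": 1}, {"dx": 0, "dy": 0, "dz": 5, "yaw": 0, "gripper": 1}, {"dx": 0, "dy": 0, "dz": 6.5, "yaw": 0, "gripper": 1}, {"dx": 0, "dy": 0, "dz": 7.2, "yaw": 0, "gripper": 1}, {"dx": 0, "dy": 0, "dz": 7.2, "yaw": 0, "gripper": 0.4}]}}

```text
clock: 7.6
tcp_pos: [0.5214, 0.0522, 0.1406]
orientation: [2.114, 2.323, 0.0]
contact_force: [-0.6, 0.3, -0.4]
grip_width: 0.0698
gripper_force: 0.0
```

{"op": "send_rows", "data": {"steps": [{"dx": 0, "dy": 0, "dz": 0, "yaw": 0, "gripper": 0.3}, {"dx": 0, "dy": 0, "dz": 0, "yaw": 0, "gripper": 0.24}, {"dx": 0, "dy": 0, "dz": 0, "yaw": 0, "gripper": 0.2}, {"dx": 0, "dy": 0, "dz": 0, "yaw": 0, "gripper": 0.15}, {"dx": 0, "dy": 0, "dz": 0, "yaw": 0, "gripper": 0}], "force": 40}}

```text
clock: 8.22
tcp_pos: [0.5223, 0.0524, 0.1409]
orientation: [2.113, 2.323, 0.003]
contact_force: [4.1, 0.7, 1.8]
grip_width: 0.0155
gripper_force: 42.9
```

{"op": "send_rows", "data": {"steps": [{"dx": 0, "dy": 0, "dz": 0, "yaw": 0, "gripper": 0}, {"dx": 0, "dy": 0, "dz": 0, "yaw": 0, "gripper": 0}, {"dx": 0, "dy": 0, "dz": 0, "yaw": 0, "gripper": 0}, {"dx": 0, "dy": 0, "dz": 0, "yaw": 0, "gripper": 0}], "force": 100}}

```text
clock: 8.72
tcp_pos: [0.5224, 0.0525, 0.141]
orientation: [2.113, 2.322, 0.003]
contact_force: [5.1, -0.0, 4.2]
grip_width: 0.0143
gripper_force: 98.0
```

```bash
python3 d.py .521 .052 .14
```

```text
t 8.72 tcp [0.5224 0.0525 0.141 ] z [ 0.003  0.    -1.   ]
d cm [-0.03 -0.14  0.1 ] yaw 0.0 F [ 5.11 -0.    4.19] w 0.014315654812420928 97.9568338394165
```

Gripped. Now a gentle lift.

{"op": "send_rows", "data": {"steps": [{"dx": 0, "dy": 0.1, "dz": -0.1, "yaw": 0, "gripper": 0}, {"dx": 0, "dy": 0.1, "dz": -0.3, "yaw": 0, "gripper": 0}, {"dx": 0, "dy": 0.1, "dz": -0.6, "yaw": 0, "gripper": 0}, {"dx": 0, "dy": 0.1, "dz": -1, "yaw": 0, "gripper": 0}, {"dx": 0, "dy": 0.1, "dz": -1.4, "yaw": 0, "gripper": 0}]}}

```text
clock: 9.35
tcp_pos: [0.5217, 0.0523, 0.1543]
orientation: [-2.114, -2.323, 0.001]
contact_force: [-0.1, 0.2, -6.5]
grip_width: 0.0141
gripper_force: 97.6
```

```bash
cat > lv.py <<'E'
from h import *
from bench import imaging, status
import sys
f=imaging.grab_frame("scene"); c=f['color'].astype(int)
m=(c[...,0]>1.6*c[...,2])&(c[...,0]>50); m[:,:200]=0; m[:,330:]=0; m[:120]=0; m[230:]=0
p=pts(f,m); q=p[p[:,2]>.12]
for n,s in(('-y end',q[q[:,1]<-.03]),('+y end',q[q[:,1]>.13])): print(n,len(s),np.median(s,0).round(4))
cv2.imwrite('pics/%s.png'%sys.argv[1],cv2.resize(f['color'][60:250,160:380,::-1],None,fx=3,fy=3,interpolation=2))
o=status.get_obs(); print(o['clock'],o['tcp_pos'],o['moment'].round(2))
E
python3 lv.py l1; python3 d.py .521 .052 .28
```

```text
-y end 94 [ 0.535  -0.0518  0.1564]
+y end 97 [0.5156 0.1518 0.156 ]
9.4 [0.52217739 0.05229713 0.15494133] [ 0.06 -0.07 -0.03]
t 9.4 tcp [0.5222 0.0523 0.1549] z [ 0.  0. -1.]
d cm [ -0.02  -0.12 -12.51] yaw -0.01 F [ 0.89  0.32 -6.32] w 0.014373573639039789 97.59588718414307
```

Level within the measurement noise, and the wrist carries about 6.5 N, as expected for 0.7 kg. I'll keep lifting smoothly.

{"op": "send_rows", "data": {"steps": [{"dx": 0, "dy": 0, "dz": -0.4, "yaw": 0, "gripper": 0}, {"dx": 0, "dy": 0, "dz": -1, "yaw": 0, "gripper": 0}, {"dx": 0, "dy": 0, "dz": -1.8, "yaw": 0, "gripper": 0}, {"dx": 0, "dy": 0, "dz": -2.8, "yaw": 0, "gripper": 0}, {"dx": 0, "dy": 0, "dz": -3.8, "yaw": 0, "gripper": 0}]}}

```text
clock: 10.02
tcp_pos: [0.5222, 0.0523, 0.1932]
orientation: [2.114, 2.323, 0.001]
contact_force: [-0.0, 0.6, -7.0]
grip_width: 0.0142
gripper_force: 97.7
```

{"op": "send_rows", "data": {"steps": [{"dx": 0, "dy": 0, "dz": -1, "yaw": 0, "gripper": 0}, {"dx": 0, "dy": 0, "dz": -2, "yaw": 0, "gripper": 0}, {"dx": 0, "dy": 0, "dz": -3, "yaw": 0, "gripper": 0}, {"dx": 0, "dy": 0, "dz": -4, "yaw": 0, "gripper": 0}, {"dx": 0, "dy": 0, "dz": -5, "yaw": 0, "gripper": 0}]}}

```text
clock: 10.65
tcp_pos: [0.522, 0.0523, 0.2429]
orientation: [-2.114, -2.324, 0.0]
contact_force: [-0.1, 0.8, -7.3]
grip_width: 0.0144
gripper_force: 97.7
```

{"op": "send_rows", "data": {"steps": [{"dx": 0, "dy": 0, "dz": -1, "yaw": 0, "gripper": 0}, {"dx": 0, "dy": 0, "dz": -1.9, "yaw": 0, "gripper": 0}, {"dx": 0, "dy": 0, "dz": -2.5, "yaw": 0, "gripper": 0}, {"dx": 0, "dy": 0, "dz": -2.9, "yaw": 0, "gripper": 0}, {"dx": 0, "dy": 0, "dz": -3, "yaw": 0, "gripper": 0}]}}

```text
clock: 11.28
tcp_pos: [0.5221, 0.0524, 0.2724]
orientation: [2.114, 2.324, 0.0]
contact_force: [-0.4, 0.3, -7.3]
grip_width: 0.0144
gripper_force: 97.7
```

{"op": "send_rows", "data": {"steps": [{"dx": 0, "dy": 0, "dz": 0, "yaw": 0, "gripper": 0}, {"dx": 0, "dy": 0, "dz": 0, "yaw": 0, "gripper": 0}, {"dx": 0, "dy": 0, "dz": 0, "yaw": 0, "gripper": 0}, {"dx": 0, "dy": 0, "dz": 0, "yaw": 0, "gripper": 0}]}}

```text
clock: 11.78
tcp_pos: [0.522, 0.0523, 0.2722]
orientation: [-2.114, -2.324, 0.0]
contact_force: [0.2, -0.5, -6.1]
grip_width: 0.0147
gripper_force: 97.7
```

```bash
python3 lv.py l2; python3 d.py .521 .052 .28
```

```text
-y end 124 [ 0.5362 -0.0522  0.2741]
+y end 117 [0.5166 0.152  0.2739]
11.825 [0.52207733 0.0523152  0.27225436] [0.02 0.   0.04]
t 11.82 tcp [0.5221 0.0523 0.2723] z [-0.  0. -1.]
d cm [-0.02 -0.11 -0.77] yaw -0.0 F [ 0.96  0.64 -6.9 ] w 0.01440646899625134 97.68016576766968
```

View pics/l2.png

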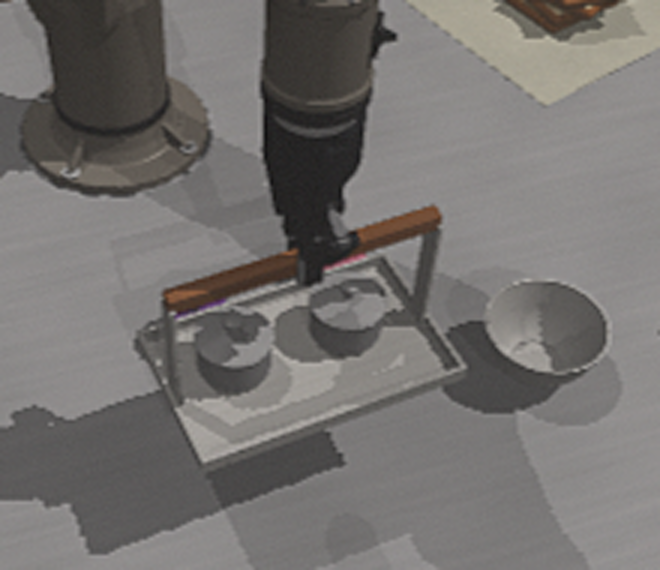

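The picture shows the carrier lifted about 13 cm with its bar level: both ends, (165,300) and (438,215), measure z ≈ 0.274. Both pots stand in it at (233,350) and (347,315), and the bowl at (545,330) has not moved.

```bash
python3 -c "
from bench import workorder
print(workorder.hand_in())"
```

```text
the job is handed in; nothing more can be done
None
```

The bell was pressed to its stop and let up again, and the carrier is held level about 13 cm above the bench with both pots standing in it; the job is handed in.

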